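# Clamp the tube carrier in the mixer's sprung nest

## Task

Load the tube carrier onto the mixer: swing its folded wire bail upright while it stands on the bench, then lift it by the bail's orange grip and carry it upright. Press the mixer's blue sprung jaw back with the end of the carrier until the other end clears the low kerb, set the carrier flat in the nest and let go, so that the jaw holds it squarely against the kerb; then fold the bail down again, so that it cannot flap while mixing. Do not knock or shift the other things on the bench.

Things in the scene. Friction and masses are not known exactly. Their poses are not given: they have to be found in the camera images.
- carrier: Tube carrier, about 0.6 kg, loose on the bench: steel tray 56 mm wide (its x), 112 mm long (its y), with a steel plate upright across each end (46 mm wide, 76 mm high, outer faces 112 mm apart), holding a white rack (48 mm wide) with orange- and blue-capped tubes fixed in it, caps up to 86 mm high. Origin: centre of its underside, z up. It may stand in the mixer either way round.
- bail (a joint): Hinge of the carrier's wire bail, in rad: 0 = upright above the carrier; it grows as the bail folds down to the carrier's -x side, to a stop at 1.5 (nearly level); stop on the other side at -0.15. It starts folded, at 1.05 to 1.5. Light friction (0.016 N m) keeps it where it is left.
- bail_hinge (a point): Middle of the bail's hinge axis, which lies along the carrier's y, 66 mm above the centre of its underside. The wire legs turn just inside the two end plates; axes as the carrier's.
- bail_grip (a point): Middle of the bail's grip: an orange plastic sleeve, round, 14 mm in diameter and 66 mm long, along the carrier's y, 72 mm from the hinge axis, so 138 mm above the carrier's underside when the bail is upright. The sleeve turns easily on the wire, so a pinched grip lets the bail swing.
- mixer: Mixer, fixed: white housing with an aluminium deck, 150 mm (its x) by 250 mm (its y), the deck 60 mm above the bench. Origin: centre of its underside, on the bench; x points away from its front panel. On the deck, along its y: the nest, with a kerb at the -y end and a blue sprung jaw at the +y end, and behind the jaw a grey block (y = 78 to 106 mm, 58 mm high) with two spring barrels.
- nest (a point): Point on the polished nest floor (deck, 60 mm above the bench) where the centre of the carrier's underside belongs: at y = -32 mm of the mixer, x = 0; axes as the mixer's. The carrier's long side (its y) lies along the mixer's y. Side rails 10 mm high stand 74 mm apart (x = -37 and 37 mm, y = -88 to 4 mm of the mixer).
- kerb_face (a point): Middle of the inner face of the kerb, the fixed end stop of the nest, at y = -88 mm of the mixer: a steel bar across the nest, 90 mm wide, 10 mm thick and 12 mm higher than the deck. This point is 6 mm above the deck; axes as the mixer's.
- jaw (a joint): Travel of the sprung jaw in m, along the mixer's +y: 0 = at rest, its face 94 mm from the kerb's face (the carrier is 112 mm long); 0.038 = fully back. Its spring gives 2.1 N at rest and 60 N/m more. With the carrier seated it reads 0.018. The seated carrier slides easily on the floor, so the jaw, once the carrier is let go, pushes it home to the kerb.
- jaw_face (a point): Middle of the jaw's flat rubber face, which looks to the mixer's -y: a blue plate 64 mm wide, from 3 to 71 mm above the deck, with a short lip leaning back above it, up to 80 mm. This point is 36 mm above the deck and moves with the jaw.
- sanitiser: Pump bottle of hand gel, 56 x 72 mm, 182 mm tall, standing between the mixer and the carrier; z up, origin at the centre of its underside.
- brown_bottle: Brown reagent bottle with a white cap, 52 mm in diameter, 105 mm tall; z up, origin at the centre of its underside.
- small_bottle: Small brown reagent bottle with a white cap, 45 mm in diameter, 93 mm tall; z up, origin at the centre of its underside.
- timer: White bench timer lying flat, 66 x 66 x 18 mm; z up, origin at the centre of its underside.
- tape_roll: Roll of pale adhesive tape lying flat, 68 mm in diameter, 18 mm high; z up, origin at the centre of its underside.
- beaker: Clear plastic beaker, 57 mm in diameter, 71 mm tall; z up, origin at the centre of its underside.
- tip_box: Blue pipette tip box with a clear lid, 91 x 120 x 62 mm; z up, origin at the centre of its underside.

How it is judged:
By the outcome, as a careful person would: the job done as asked, in the order asked, and still so for the second after the job is handed in, with the robot touching nothing.
It also fails if it takes over 64 s, if anything falls off the work surface, if the arm or the gripper's body presses on something with over 40 N, if the wrist force passes 120 N, or if a joint passes its speed limit or range.

## Robot

A 6-joint arm with a two-finger parallel gripper is mounted at the origin on a cart in front of the work surface, level with it; the furniture and walls round the work are solid. World frame = base frame: x ahead of the robot, y to its left, z up, the work surface at z = 0. Lengths are in m, angles in rad, forces in N, time in s.
With the tool pointing down it reaches from about 0.35 to 0.975 m from the base axis. Payload 4.9 kg.
Tool frame: the origin (TCP) lies midway between the tips of the shut fingers; the grasp point (between the pads) lies 19 mm behind it; z points along the fingers, y is the line along which they close (so a half turn about z gives the same grasp; the last joint's range is limited). The gripper opens to 85 mm and grips with 20 to 120 N. Pads are 22 mm wide; open, the fingers measure 114 mm over their backs; the gripper's body (76 mm by 85 mm) begins 54 mm behind the grasp point. The pads swing forward as they close: fully open they stand 13 mm farther back than shut.
Start: joints at [-1.246, 0.053, 1.613, -0, 1.476, -0.119], TCP at [0.268, -0.564, 0.231] pointing down, gripper open.
Joint ranges: [-3.01, 3.01], [-1.01, 2.22], [0.06, 2.58], [-1.02, 4.17], [0.09, 2.62], [-3.14, 3.14]. Speed limits (rad/s): [2.57, 2.57, 3.14, 3.14, 3.14, 3.14].

## Interface

Orientations are given as a rotation vector (axis times angle).
In Python, from station import ctrl gives the robot as it stands.
- The arm moves only by the tool step_arm, never from a script. Its argument "targets" is a list of rows, each an object with "travel": the shift along the world's x, y, z as a fraction of full scale, a list of three; "angular": the turn, a rotation vector about the world's x, y, z as a fraction of full scale, a list of three; "gripper": the opening, from 0 (shut) to 1 (fully open). In form: [{"travel": [x, y, z], "angular": [rx, ry, rz], "gripper": gripper}, ...]. A call has 1 to 10 rows; each row is the pose to reach, as a shift and turn from the pose commanded when the call began; what a row does not reach only later rows make up. Full scale, the value 1, is 0.6 m for a shift and pi/4 rad for a turn. A row lasts 1/10 s, in which the tool goes at most 50 mm and 8.59 degrees, less where a joint would pass 70% of its speed; a pose out of reach is approached as far as the arm can. A call with a number of a shift or a turn outside -1 to 1 is refused whole. A call with a gripper value outside its range is refused whole. The fingers move at their own pace and stop on an object; "squeeze" is the grip in N (left out, the last holds). Time passes only in rows, so rows that repeat a pose let the fingers close. It gives the time, the measured TCP pose, the force, the opening and the grip force at its end, in the units of the state.
- ctrl.get_obs(): the state, without advancing time (a new reading comes with each control period).
- ctrl.get_image(name): name is "side" or "top" or "wrist"; returns a dict with "img" (420x560x3 uint8, red, green, blue), "fx", "fy", "cx", "cy" (pixels), "rvec" (rotation vector, rad) and "tvec" (3), from world to camera coordinates, as OpenCV has them. Camera axes: x right, y down, z forward; pixel columns grow to the right and rows downward; lengths in m; the calibration is good to about 2 mm. A picture is of the moment at which its call begins. There is no depth.
- ctrl.finish_job(): hands the job in; it is judged then, once.
The state is a dict: "t": time; "q": joint angles; "dq": joint speeds; "effort": joint torques, N m; "tool_pos": TCP position; "tool_rot": TCP orientation; "contact_force": force on the tool from outside, world axes, zero at the start; "wrist_torque": the same for the moment, N m; "opening": finger opening in m; "grip_force": force on a finger pad.
Only numpy, scipy, OpenCV 4.12 (cv2) and the standard library are available. Lean on these libraries where they do the work, as an engineer would, in place of code of your own. Each camera call takes 0.05 s, during which the arm holds its last target. There are 200 camera calls.

## Working session

There is one attempt and no reset: what is moved stays moved. The work goes in short steps, Python scripts to look and compute and a tool call to move; the robot and the scene stay as the last step left them, time stands still between calls to the robot, and variables do not carry over. Pictures are saved under pics/ and viewed, at most 10 in all, crops included, and the job is handed in when it is done.

Besides the shell and the picture viewer there is one more tool, called after "Request:" as name(argument=value, ...) on one line, values as JSON. step_arm: Moves the arm, as the interface text tells. Its arguments: {"type":"object","properties":{"targets":{"type":"array"},"squeeze":{"type":"number"}},"required":["targets"]}

```bash
ls; mkdir -p pics
cat > h.py <<'E'
import numpy as np, cv2, json
from station import ctrl
def snap(name,fn):
    d=ctrl.get_image(name); cv2.imwrite(f'pics/{fn}.png',cv2.cvtColor(d['img'],cv2.COLOR_RGB2BGR))
    np.savez(f'pics/{fn}.npz',**d); return d
def ld(fn): return np.load(f'pics/{fn}.npz')
def cam(d):
    R=cv2.Rodrigues(np.array(d['rvec'],float))[0]; t=np.array(d['tvec'],float).ravel(); return R,t
def pix2z(d,u,v,z):
    R,t=cam(d); r=R.T@np.array([(u-d['cx'])/d['fx'],(v-d['cy'])/d['fy'],1]); c=-R.T@t
    return c+r*(z-c[2])/r[2]
def proj(d,p):
    R,t=cam(d); q=np.atleast_2d(p)@R.T+t; return np.c_[d['fx']*q[:,0]/q[:,2]+d['cx'],d['fy']*q[:,1]/q[:,2]+d['cy']]
E
python3 - <<'E'
from h import *
for n in('top','side'):
    d=snap(n,n+'0'); R,t=cam(d); print(n,-R.T@t,R[2],d['fx'])
a=cv2.imread('pics/top0.png');print(ctrl.get_obs())
cv2.imwrite('pics/top0b.png',cv2.resize(a,(800,600),interpolation=cv2.INTER_CUBIC))
E
```

```text
pics
top [0.44795554 0.08923249 1.4994368 ] [ 0.0871742  -0.01464861 -0.99608538] 463.2034122221364
side [-0.06002674  0.52139714  1.0851992 ] [ 0.49466659 -0.36022917 -0.79091081] 427.8008998703262
{'t': 0.1, 'q': array([-1.24598250e+00,  5.32766404e-02,  1.61419465e+00,  2.06222756e-06,
        1.47604077e+00, -1.19024630e-01]), 'dq': array([ 5.47004454e-05,  1.70267500e-04, -5.27063295e-03,  6.25656784e-04,
        1.25634955e-03,  7.15010152e-04]), 'effort': array([ 2.31251770e-04, -3.94902849e+01, -3.71364319e+01, -1.08902061e-04,
        3.94660601e-03, -3.56278868e-06]), 'tool_pos': array([ 0.26817781, -0.56388599,  0.23017211]), 'tool_rot': array([-3.06268823e+00, -6.91050836e-01,  3.06285904e-04]), 'contact_force': array([-1.03547272, -0.27610781, -0.66060444]), 'wrist_torque': array([-0.0140207 ,  0.03746681,  0.02695251]), 'grip_force': 0.0, 'opening': 0.08526186742172306}
```

View pics/top0b.png

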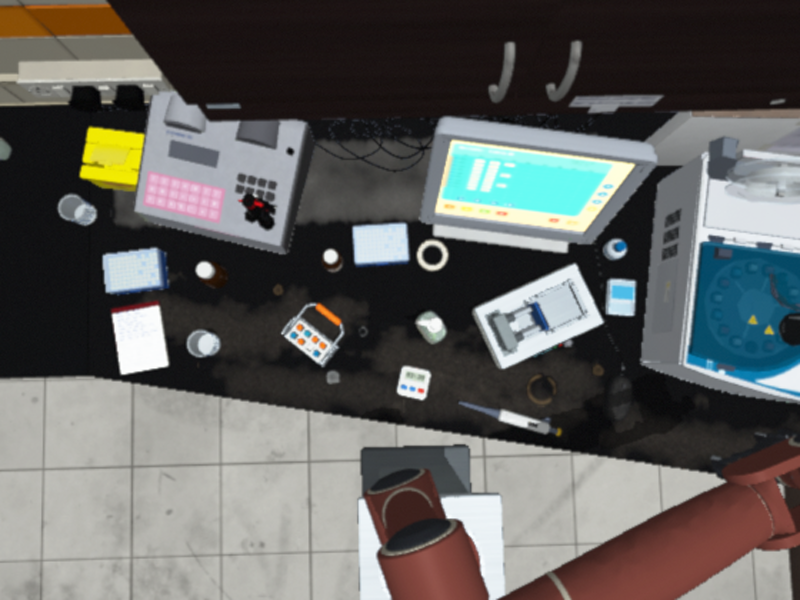

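View pics/side0.png

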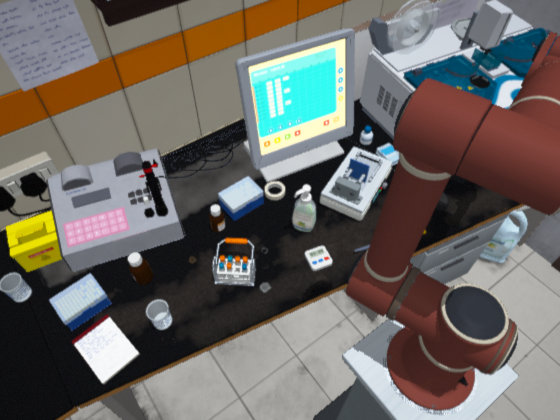

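The top view shows the carrier at about (313,335), its grip at (328,315), the gel bottle at (430,325) and the mixer at (538,315). The jaw is at (540,315) with the spring block to its left. Next I'll take enlarged crops.

Run:
```python
import cv2,numpy as np
a=cv2.imread('pics/top0.png'); 
c=lambda x,y,w,h,s:cv2.resize(a[y:y+h,x:x+w],None,fx=s,fy=s,interpolation=cv2.INTER_CUBIC)
# carrier: x 190-250,y 205-262 ; mixer 325-430,180-262
A=c(190,205,55,60,7); B=c(325,180,100,80,8)
cv2.imwrite('pics/c1.png',A); cv2.imwrite('pics/c2.png',B)
b=cv2.imread('pics/side0.png'); cv2.imwrite('pics/c3.png',cv2.resize(b[220:300,200:300],None,fx=7.5,fy=7.5,interpolation=cv2.INTER_CUBIC))
cv2.imwrite('pics/c12.png',np.hstack([cv2.resize(A,(385,420)),np.zeros((420,5,3),np.uint8),cv2.resize(a[205:265,190:191],(5,420))]))
```

```text
(no output)
```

View pics/c1.png

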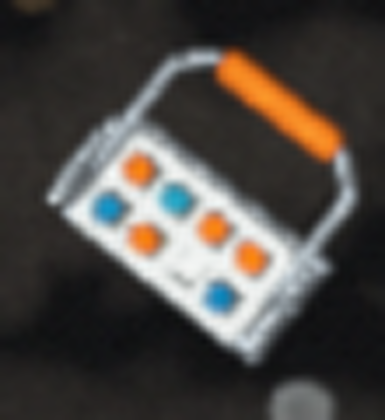

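View pics/c2.png

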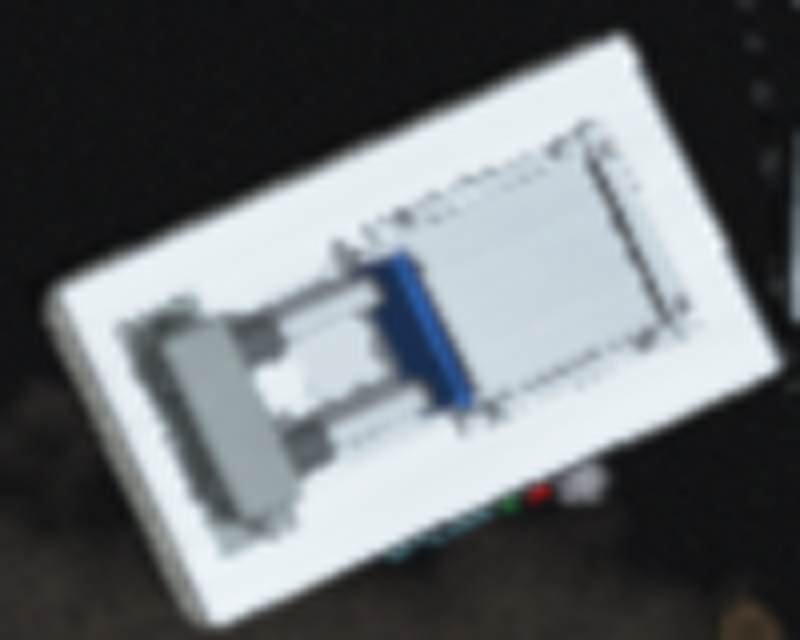

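Carrier crop: the cap grid runs (140,170) to (252,258) and (109,207) to (220,298), and the sleeve runs (230,62) to (333,150). Mixer crop: the deck corners are (52,290), (625,33), (782,365) and (212,628), the kerb line is (590,150)-(675,320), and the jaw top edge is (400,255)-(465,405).

```bash
cat > m.py <<'E'
from h import *
from scipy.optimize import least_squares
d=ld('top0'); ds=ld('side0')
def P(U,o,s): return (np.array(U)+.5)/s-.5+np.array(o)
# mixer
ob=np.array([P(u,(325,180),8) for u in [(52,290),(625,33),(782,365),(212,628)]])
L=np.array([(.075,.125),(.075,-.125),(-.075,-.125),(-.075,.125)])
def W(p,L,z):
    c,s=np.cos(p[2]),np.sin(p[2]); L=np.atleast_2d(L); return np.c_[p[0]+c*L[:,0]-s*L[:,1],p[1]+s*L[:,0]+c*L[:,1],np.full(len(L),z)]
r=least_squares(lambda p:(proj(d,W(p,L,.06))-ob).ravel(),[.4,-.2,.4]); M=r.x
print('mixer',M,np.degrees(M[2]),'res',r.fun.round(2))
for u,z,n in [((590,150),.072,'kerb'),((675,320),.072,'kerb'),((470,405),.135,'jaw'),((405,255),.135,'jaw')]:
    w=pix2z(d,*P(u,(325,180),8),z)[:2]-M[:2]; c,s=np.cos(M[2]),np.sin(M[2]); print(n,[c*w[0]+s*w[1],-s*w[0]+c*w[1]])
# carrier
ca=[pix2z(d,*P(u,(190,205),7),.086) for u in [(140,170),(252,258),(220,298),(109,207)]]
C=np.mean(ca,0); e=(ca[1]-ca[0]+ca[2]-ca[3])[:2]; print('caps',np.round(ca,4),C)
yaw=np.arctan2(e[1],e[0])-np.pi/2; print('carrier yaw',np.degrees(yaw), 'grid',np.hypot(*e)/2)
x=np.array([np.cos(yaw),np.sin(yaw),0])
g=P((281.5,106),(190,205),7)
f=lambda b:np.array([C[0],C[1],.066])-x*.072*np.sin(b)+[0,0,.072*np.cos(b)]
rr=least_squares(lambda p:(proj(d,f(p[0]))[0]-g),[1.2]); print('bail',rr.x,rr.fun,f(rr.x[0]))
for u in [(230,62),(333,150)]: print(pix2z(d,*P(u,(190,205),7),f(rr.x[0])[2]))
# check side
q=[C*[1,1,0]+[0,0,.086],f(rr.x[0]),W(M,[0,-.032],.06)[0],W(M,[[0,.006]],.131)[0]]
print('side proj',proj(ds,q).round(1))
# obstacles (top pixel in 800 img)
for n,u,z in [('sanit',(430,325),.12),('tape',(432,255),.018),('timer',(414,383),.018),('small',(332,257),.093),('brown',(205,270),.105),('beak',(203,343),.071),('tip',(380,243),.062)]:
    print(n,pix2z(d,u[0]*.7,u[1]*.7,z).round(3))
E
python3 m.py
```

```text
mixer [ 0.54283826 -0.25017753  0.39780258] 22.792409004930164 res [-0.51 -0.7  -0.25 -1.11  0.89  0.75 -0.13  1.01]
kerb [np.float64(0.03546498026028266), np.float64(-0.08782852462139805)]
kerb [np.float64(-0.037923557094763874), np.float64(-0.0892164577737982)]
jaw [np.float64(-0.03140286846436632), np.float64(0.013168419835935377)]
jaw [np.float64(0.02878002730180129), np.float64(0.01122136834176684)]
caps [[0.529  0.2686 0.086 ]
 [0.4894 0.2205 0.086 ]
 [0.4725 0.2347 0.086 ]
 [0.5133 0.2823 0.086 ]] [0.50104699 0.25151136 0.086     ]
carrier yaw -220.05101439925159 grid 0.06243283000695365
bail [1.3416266] [0.13843295 0.29358046] [0.55472003 0.20639284 0.08235617]
[0.57554534 0.22897362 0.08235617]
[0.53575966 0.18466976 0.08235617]
side proj [[233.5 259. ]
 [236.7 238.5]
 [361.3 169.5]
 [359.9 161.3]]
sanit [ 0.524 -0.008  0.12 ]
tape [ 0.688 -0.025  0.018]
timer [0.401 0.024 0.018]
small [0.677 0.196 0.093]
brown [0.654 0.464 0.105]
beak [0.501 0.478 0.071]
tip [0.71  0.092 0.062]
```

View pics/c3.png

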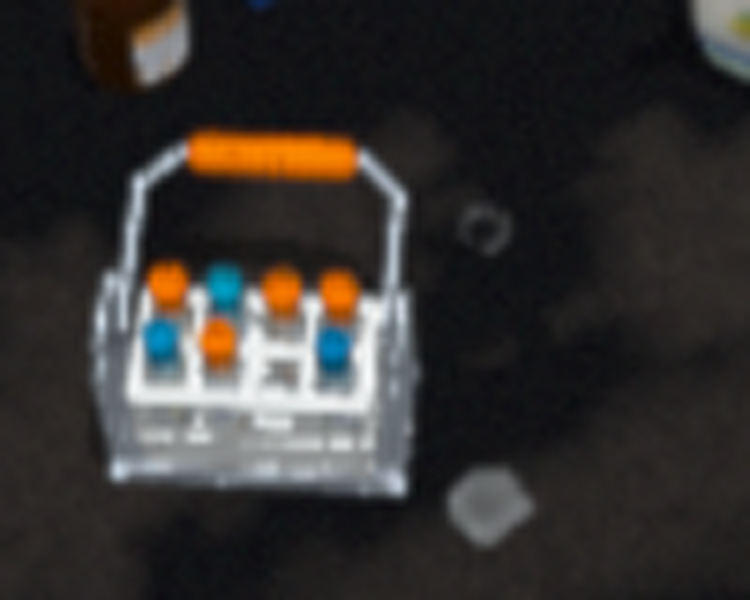

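The side crop shows the folded bail, with the sleeve at crop (273,155) and the caps centred at about (248,318). That agrees with the projected estimates to 2–3 px. Next I fly above the carrier and turn the tool to it.

Request:
step_arm(targets=[{"travel": [0.1,0.3,0.13],"angular": [0,0,0.2],"gripper": 0.47},{"travel": [0.217,0.667,0.13],"angular": [0,0,0.547],"gripper": 0.47},{"travel": [0.217,0.667,0.13],"angular": [0,0,0.547],"gripper": 0.47},{"travel": [0.217,0.667,0.13],"angular": [0,0,0.547],"gripper": 0.47},{"travel": [0.217,0.667,0.13],"angular": [0,0,0.547],"gripper": 0.47},{"travel": [0.217,0.667,0.13],"angular": [0,0,0.547],"gripper": 0.47},{"travel": [0.217,0.667,0.13],"angular": [0,0,0.547],"gripper": 0.47},{"travel": [0.217,0.667,0.13],"angular": [0,0,0.547],"gripper": 0.47},{"travel": [0.217,0.667,0.13],"angular": [0,0,0.547],"gripper": 0.47},{"travel": [0.217,0.667,0.13],"angular": [0,0,0.547],"gripper": 0.47}])

```text
t: 1.1
tool_pos: [0.3994, -0.1616, 0.3101]
tool_rot: [2.842, 1.336, 0.002]
contact_force: [-0.2, -1.4, -1.0]
opening: 0.0401
grip_force: 0.0
```

Request:
step_arm(targets=[{"travel": [0.217,0.633,0],"angular": [0,0,0],"gripper": 0.47},{"travel": [0.217,0.633,0],"angular": [0,0,0],"gripper": 0.47},{"travel": [0.217,0.633,0],"angular": [0,0,0],"gripper": 0.47},{"travel": [0.217,0.633,0],"angular": [0,0,0],"gripper": 0.47},{"travel": [0.217,0.633,0],"angular": [0,0,0],"gripper": 0.47},{"travel": [0.217,0.633,0],"angular": [0,0,0],"gripper": 0.47},{"travel": [0.217,0.633,0],"angular": [0,0,0],"gripper": 0.47},{"travel": [0.217,0.633,0],"angular": [0,0,0],"gripper": 0.47},{"travel": [0.217,0.633,0],"angular": [0,0,0],"gripper": 0.47},{"travel": [0.217,0.633,0],"angular": [0,0,0],"gripper": 0.47}])

```text
t: 2.1
tool_pos: [0.5289, 0.2155, 0.3078]
tool_rot: [2.846, 1.33, -0.004]
contact_force: [0.2, -0.3, 1.0]
opening: 0.0401
grip_force: 0.0
```

Run:
```python
from h import *
d=snap('wrist','w1'); snap('top','top1'); R,t=cam(d);print(-R.T@t,R[2],d['fx']); o=ctrl.get_obs(); print(o['tool_pos'],o['tool_rot'],o['opening'],o['t'])
```

```text
[0.57769663 0.27526349 0.45040166] [-0.19604733 -0.23273509 -0.95257536] 339.3149489866887
[0.52881833 0.21420908 0.30872352] [ 2.84736363e+00  1.32658336e+00 -1.90443493e-03] 0.04061870084979938 2.2
```

View pics/w1.png

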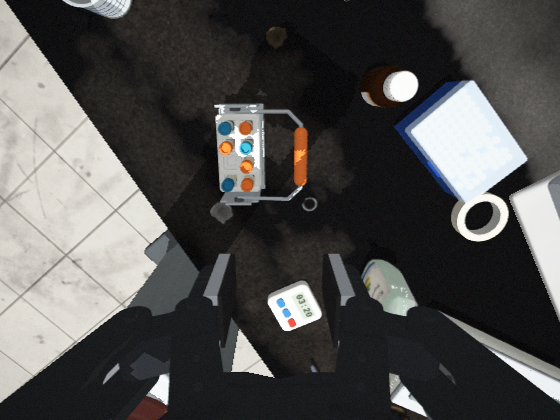

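The wrist view shows the carrier at (237,155), square to the image. The grid corner caps are at (225,128), (246,128), (228,185) and (247,185), and the sleeve runs (300,127)–(300,185). I'll fit the three views jointly.

```bash
cat > fit.py <<'E'
from h import *
from scipy.optimize import least_squares
def P(U,o,s): return (np.array(U)+.5)/s-.5+np.array(o)
# order: cap(-x,-y?) defined by local (sx,sy): bail side = -x ; y: down-right in top
T,S,Wd=ld('top0'),ld('side0'),ld('w1')
obs=[(T,[P(u,(190,205),7) for u in [(140,170),(252,258),(220,298),(109,207),(230,62),(333,150)]],1),
     (S,[P(u,(200,220),7.5) for u in [(168,283),(339,293),(333,347),(161,341),(190,152),(357,158)]],1),
     (Wd,[(246,128),(247,185),(228,185),(225,128),(300.5,127),(300.5,185)],1)]
def pts(p):
    cx,cy,yaw,b,gx,gy,z=p; x=np.array([np.cos(yaw),np.sin(yaw),0]); y=np.array([-x[1],x[0],0]); C=np.array([cx,cy,0])
    k=np.array([0,0,1.]); H=C+.066*k; G=H-x*.072*np.sin(b)+k*.072*np.cos(b)
    return np.array([C-gx*x-gy*y+z*k,C-gx*x+gy*y+z*k,C+gx*x+gy*y+z*k,C+gx*x-gy*y+z*k,G-.033*y,G+.033*y]),G
f=lambda p:np.concatenate([(proj(d,pts(p)[0])-np.array(o)).ravel()*w for d,o,w in obs])
r=least_squares(f,[.5,.25,np.radians(140),1.3,.012,.031,.083],loss='soft_l1')
print(r.x.round(4),np.degrees(r.x[2]),'grip',pts(r.x)[1]); print(f(r.x).reshape(3,6,2).round(1).tolist())
for i in range(3):
    ob=obs[:]; 
    g=lambda p:np.concatenate([(proj(obs[i][0],pts(np.r_[p,r.x[4:]])[0])-np.array(obs[i][1])).ravel()])
    q=least_squares(g,r.x[:4]); print(i,q.x.round(4),pts(np.r_[q.x,r.x[4:]])[1].round(4))
E
python3 fit.py
```

```text
[0.5001 0.2556 2.4488 1.457  0.0112 0.0317 0.0763] 140.30449963150713 grip [0.55509238 0.20995902 0.07417892]
[[[-1.0, 0.2], [-0.9, 0.5], [-0.9, 0.5], [-1.2, 0.7], [-1.8, 0.1], [0.2, 0.7]], [[-0.2, 0.5], [-0.1, 0.3], [-0.2, 0.2], [-0.4, -0.2], [-0.7, 0.2], [0.1, 0.5]], [[-0.0, 0.2], [0.8, 0.1], [0.1, 0.2], [0.3, 0.3], [1.3, -0.4], [0.2, 0.6]]]
0 [0.5015 0.2528 2.4413 1.4292] [0.556  0.2069 0.0762]
1 [0.5001 0.2547 2.4507 1.4451] [0.5552 0.2091 0.075 ]
2 [0.4997 0.2561 2.4469 1.4812] [0.5548 0.2102 0.0724]
```

Request:
step_arm(targets=[{"travel": [0.043,-0.008,0],"angular": [0,0,0.007],"gripper": 0.47},{"travel": [0.043,-0.008,-0.08],"angular": [0,0,0.007],"gripper": 0.47},{"travel": [0.043,-0.008,-0.16],"angular": [0,0,0.007],"gripper": 0.47},{"travel": [0.043,-0.008,-0.24],"angular": [0,0,0.007],"gripper": 0.47},{"travel": [0.043,-0.008,-0.3],"angular": [0,0,0.007],"gripper": 0.47},{"travel": [0.043,-0.008,-0.34],"angular": [0,0,0.007],"gripper": 0.47},{"travel": [0.043,-0.008,-0.38],"angular": [0,0,0.007],"gripper": 0.47},{"travel": [0.043,-0.008,-0.42],"angular": [0,0,0.007],"gripper": 0.47},{"travel": [0.043,-0.008,-0.42],"angular": [0,0,0.007],"gripper": 0.47},{"travel": [0.043,-0.008,-0.42],"angular": [0,0,0.007],"gripper": 0.47}])

```text
t: 3.2
tool_pos: [0.5547, 0.2094, 0.0577]
tool_rot: [2.844, 1.334, -0.0]
contact_force: [0.3, 0.2, -0.1]
opening: 0.0402
grip_force: 0.0
```

Request:
step_arm(squeeze=20, targets=[{"travel": [0,0,0],"angular": [0,0,0],"gripper": 0.3},{"travel": [0,0,0],"angular": [0,0,0],"gripper": 0.2},{"travel": [0,0,0],"angular": [0,0,0],"gripper": 0.1},{"travel": [0,0,0],"angular": [0,0,0],"gripper": 0.1},{"travel": [0,0,0],"angular": [0,0,0],"gripper": 0.1}])

```text
t: 3.7
tool_pos: [0.5557, 0.2108, 0.0582]
tool_rot: [2.842, 1.336, 0.004]
contact_force: [3.1, -0.7, 0.1]
opening: 0.0125
grip_force: 21.4
```

Request:
step_arm(targets=[{"travel": [-0.003,0.002,0.018],"angular": [0,0,0],"gripper": 0.1},{"travel": [-0.007,0.006,0.035],"angular": [0,0,0],"gripper": 0.1},{"travel": [-0.014,0.012,0.051],"angular": [0,0,0],"gripper": 0.1},{"travel": [-0.022,0.019,0.065],"angular": [0,0,0],"gripper": 0.1},{"travel": [-0.032,0.027,0.078],"angular": [0,0,0],"gripper": 0.1},{"travel": [-0.047,0.039,0.091],"angular": [0,0,0],"gripper": 0.1},{"travel": [-0.06,0.05,0.098],"angular": [0,0,0],"gripper": 0.1},{"travel": [-0.078,0.065,0.103],"angular": [0,0,0],"gripper": 0.1},{"travel": [-0.092,0.076,0.105],"angular": [0,0,0],"gripper": 0.1},{"travel": [-0.092,0.076,0.105],"angular": [0,0,0],"gripper": 0.1}])

```text
t: 4.7
tool_pos: [0.4981, 0.2582, 0.1216]
tool_rot: [-2.84, -1.338, -0.001]
contact_force: [-0.6, -1.1, 7.2]
opening: 0.0128
grip_force: 22.1
```

Run:
```python
from h import *
d=snap('wrist','w2'); s=snap('side','s2'); snap('top','top2')
o=ctrl.get_obs(); print(o['tool_pos'],o['contact_force'],o['opening'])
a=cv2.imread('pics/w2.png'); b=cv2.imread('pics/s2.png')[200:290,190:290]
cv2.imwrite('pics/w2s.png',np.hstack([a[:400,90:450],cv2.resize(b,(440,400),interpolation=cv2.INTER_CUBIC)]))
```

```text
[0.49885622 0.25757491 0.12165874] [-1.0808201  -1.19952987  7.49493817] 0.0127431043684987
```

View pics/w2s.png

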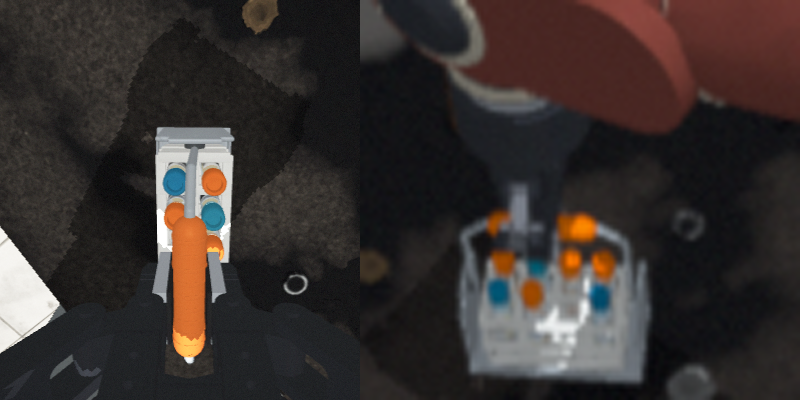

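The bail stands upright, with the sleeve between the pads and the carrier still flat; the contact is pressing it down with about 7 N. Next I firm the grip and lift.

Request:
step_arm(squeeze=100, targets=[{"travel": [0,0,0],"angular": [0,0,0],"gripper": 0.05},{"travel": [0,0,0],"angular": [0,0,0],"gripper": 0.05},{"travel": [0,0,0],"angular": [0,0,0],"gripper": 0.05},{"travel": [0,0,0.015],"angular": [0,0,0],"gripper": 0.05},{"travel": [0,0,0.04],"angular": [0,0,0],"gripper": 0.05},{"travel": [0,0,0.08],"angular": [0,0,0],"gripper": 0.05},{"travel": [0,0,0.12],"angular": [0,0,0],"gripper": 0.05},{"travel": [0,0,0.16],"angular": [0,0,0],"gripper": 0.05},{"travel": [0,0,0.2],"angular": [0,0,0],"gripper": 0.05},{"travel": [0,0,0.24],"angular": [0,0,0],"gripper": 0.05}])

```text
t: 5.85
tool_pos: [0.498, 0.2564, 0.2641]
tool_rot: [-2.842, -1.337, 0.005]
contact_force: [0.4, 0.1, -6.5]
opening: 0.0108
grip_force: 98.2
```

Request:
step_arm(targets=[{"travel": [0,0,0.04],"angular": [0,0,0],"gripper": 0.05},{"travel": [0,0,0.08],"angular": [0,0,0],"gripper": 0.05},{"travel": [0,0,0.12],"angular": [0,0,0],"gripper": 0.05},{"travel": [0,0,0.14],"angular": [0,0,0],"gripper": 0.05},{"travel": [0,0,0.15],"angular": [0,0,0],"gripper": 0.05},{"travel": [0,0,0.15],"angular": [0,0,0],"gripper": 0.05},{"travel": [0,0,0.15],"angular": [0,0,0],"gripper": 0.05}])

```text
t: 6.55
tool_pos: [0.4988, 0.2562, 0.3525]
tool_rot: [-2.843, -1.337, 0.005]
contact_force: [0.0, -0.1, -5.8]
opening: 0.011
grip_force: 98.2
```

Request:
step_arm(targets=[{"travel": [0.003,-0.02,0],"angular": [0,0,0.04],"gripper": 0.05},{"travel": [0.008,-0.06,0],"angular": [0,0,0.1],"gripper": 0.05},{"travel": [0.014,-0.11,0],"angular": [0,0,0.18],"gripper": 0.05},{"travel": [0.02,-0.165,0],"angular": [0,0,0.26],"gripper": 0.05},{"travel": [0.027,-0.22,0],"angular": [0,0,0.34],"gripper": 0.05},{"travel": [0.034,-0.275,0],"angular": [0,0,0.42],"gripper": 0.05},{"travel": [0.041,-0.33,0],"angular": [0,0,0.5],"gripper": 0.05},{"travel": [0.048,-0.385,0],"angular": [0,0,0.58],"gripper": 0.05},{"travel": [0.055,-0.44,0],"angular": [0,0,0.65],"gripper": 0.05},{"travel": [0.061,-0.48,0],"angular": [0,0,0.7],"gripper": 0.05}])

```text
t: 7.55
tool_pos: [0.5352, -0.0336, 0.3522]
tool_rot: [-2.372, -2.057, 0.005]
contact_force: [-0.3, 0.5, -6.2]
opening: 0.0105
grip_force: 98.4
```

Request:
step_arm(targets=[{"travel": [0.006,-0.05,0],"angular": [0,0,0.08],"gripper": 0.05},{"travel": [0.012,-0.1,0],"angular": [0,0,0.16],"gripper": 0.05},{"travel": [0.02,-0.16,0],"angular": [0,0,0.25],"gripper": 0.05},{"travel": [0.028,-0.22,0],"angular": [0,0,0.34],"gripper": 0.05},{"travel": [0.036,-0.28,0],"angular": [0,0,0.43],"gripper": 0.05},{"travel": [0.044,-0.34,0],"angular": [0,0,0.52],"gripper": 0.05},{"travel": [0.051,-0.4,0],"angular": [0,0,0.6],"gripper": 0.05},{"travel": [0.057,-0.44,0],"angular": [0,0,0.66],"gripper": 0.05},{"travel": [0.06,-0.465,0],"angular": [0,0,0.69],"gripper": 0.05},{"travel": [0.061,-0.478,0],"angular": [0,0,0.696],"gripper": 0.05}])

```text
t: 8.55
tool_pos: [0.572, -0.3197, 0.3516]
tool_rot: [-1.73, -2.618, 0.0]
contact_force: [-0.6, 0.1, -5.7]
opening: 0.0104
grip_force: 98.5
```

Request:
step_arm(targets=[{"travel": [0,0,0],"angular": [0,0,0],"gripper": 0.05},{"travel": [0,0,0],"angular": [0,0,0],"gripper": 0.05},{"travel": [0,0,0],"angular": [0,0,0],"gripper": 0.05},{"travel": [0,0,0],"angular": [0,0,0],"gripper": 0.05},{"travel": [0,0,0],"angular": [0,0,0],"gripper": 0.05}])

```text
t: 9.05
tool_pos: [0.5727, -0.3178, 0.3546]
tool_rot: [1.729, 2.623, 0.0]
contact_force: [-1.1, 0.9, -5.2]
opening: 0.0107
grip_force: 98.4
```

Run:
```python
from h import *
d=snap('wrist','w3'); s=snap('side','s3'); snap('top','top3')
o=ctrl.get_obs(); print(o['t'],o['tool_pos'],o['tool_rot'],o['contact_force'],o['opening'],o['q'])
a=cv2.imread('pics/w3.png'); b=cv2.imread('pics/s3.png')[60:240,290:430]
cv2.imwrite('pics/w3s.png',np.hstack([a[:,:],cv2.resize(b,None,fx=240/140,fy=420/180)])[:, :800])
```

```text
9.2 [ 0.57257605 -0.31814681  0.35441929] [ 1.72936563e+00  2.62264977e+00 -3.60607173e-05] [ 0.21437932 -0.17433834 -5.72753435] 0.010798009079988147 [-6.20677014e-01  8.00781415e-02  1.38225294e+00 -1.94110041e-05
  1.67916415e+00 -1.02557067e+00]
```

View pics/w3s.png

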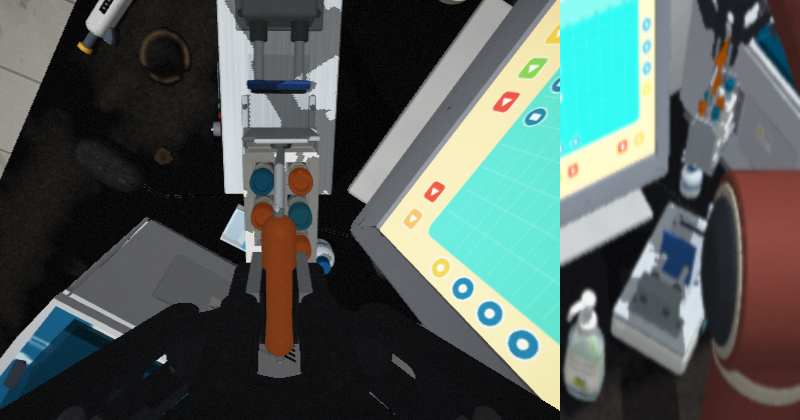

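The wrist view shows the carrier hanging upright. The blue jaw lies ahead at (247..312, 85), the deck's left edge runs from (217,0) to (225,193), and the monitor is to the right at (345,225). I'll check the mixer pose against this view.

Run:
```python
from h import *
d=ld('w3'); M=[.54284,-.25018,.3978]
def Wp(x,y,z,M=M):
    c,s=np.cos(M[2]),np.sin(M[2]); return [M[0]+c*x-s*y,M[1]+s*x+c*y,z]
for n,p in {'cornerL':(-.075,-.125,.06),'cornerR':(.075,-.125,.06),'jawlipL':(-.032,.012,.14),'jawlipR':(.032,.012,.14),'jawbotL':(-.032,.006,.063),'jawbotR':(.032,.006,.063),'blkL':(-.03,.078,.118),'railL':(-.037,.004,.07),'railR':(.037,.004,.07),'edgeL0':(-.075,0,.06),'edgeR0':(.075,0,.06)}.items(): print(n,proj(d,Wp(*p))[0].round(1))
C=[.57258,-.31815]
x=np.array([np.cos(.3978),np.sin(.3978)]);y=np.array([-x[1],x[0]])
tz=.35442+.0165
for n,(a,b,z) in {'plate far top L':(-.023,.056,tz-.138+.076),'R':(.023,.056,tz-.062),'trayfar L':(-.028,.056,tz-.138),'trayfarR':(.028,.056,tz-.138)}.items():
    q=np.array(C)+a*x+b*y; print(n,proj(d,[q[0],q[1],z])[0].round(1))
a=cv2.imread('pics/w3.png'); cv2.imwrite('pics/w3c.png',cv2.resize(a[60:215,205:355],(774,600*800//800),interpolation=cv2.INTER_CUBIC))
T=ld('top0');print('mon',[pix2z(T,u*.7,v*.7,z).round(3) for u,v in [(422,222),(595,245)] for z in(.02,.12,.2)])
for z in(.1,.15,.2,.3): print(z,pix2z(d,345,225,z).round(3))
```

```text
cornerL [222.3 197.4]
cornerR [334.  198.3]
jawlipL [247.   88.5]
jawlipR [311.1  89. ]
jawbotL [252.7  95.2]
jawbotR [305.2  95.7]
blkL [249.6  19.3]
railL [248.2  96.9]
railR [309.8  97.4]
edgeL0 [218.1 100.1]
edgeR0 [339.8 101.1]
plate far top L [238.8 139.2]
R [322.6 139.9]
trayfar L [243.5 127.4]
trayfarR [316.9 128. ]
mon [array([ 0.764, -0.004,  0.02 ]), array([0.743, 0.002, 0.12 ]), array([0.726, 0.007, 0.2  ]), array([ 0.701, -0.396,  0.02 ]), array([ 0.684, -0.363,  0.12 ]), array([ 0.671, -0.337,  0.2  ])]
0.1 [ 0.678 -0.354  0.1  ]
0.15 [ 0.66  -0.341  0.15 ]
0.2 [ 0.643 -0.327  0.2  ]
0.3 [ 0.609 -0.3    0.3  ]
```

View pics/w3c.png

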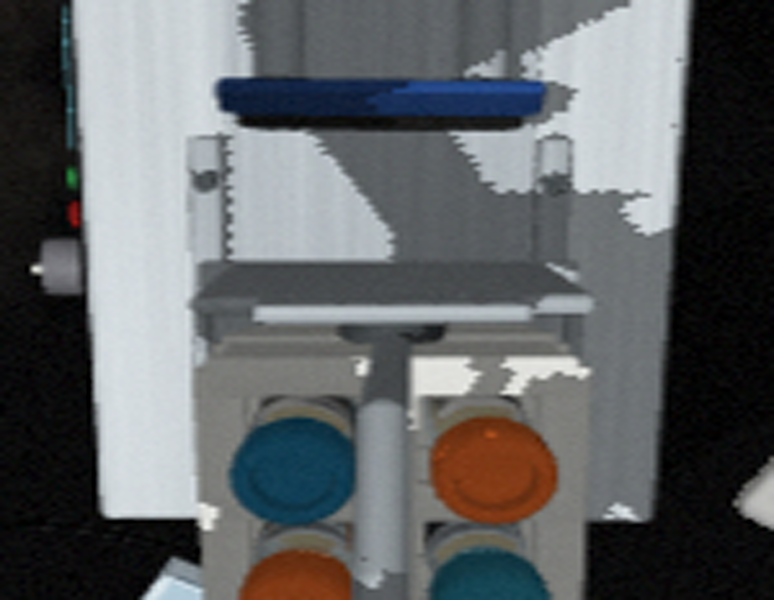

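The jaw lip, rails and deck centre match the fitted mixer pose within about 1.5 mm. The carrier hangs upright, roughly 25 mm short of the jaw. Next I lower it to about 25 mm above the deck.

Request:
step_arm(targets=[{"travel": [-0.001,0,-0.03],"angular": [0,0,0],"gripper": 0.05},{"travel": [-0.001,0,-0.07],"angular": [0,0,0],"gripper": 0.05},{"travel": [-0.001,0,-0.11],"angular": [0,0,0],"gripper": 0.05},{"travel": [-0.001,0,-0.15],"angular": [0,0,0],"gripper": 0.05},{"travel": [-0.001,0,-0.19],"angular": [0,0,0],"gripper": 0.05},{"travel": [-0.001,0,-0.22],"angular": [0,0,0],"gripper": 0.05},{"travel": [-0.001,0,-0.24],"angular": [0,0,0],"gripper": 0.05},{"travel": [-0.001,0,-0.245],"angular": [0,0,0],"gripper": 0.05},{"travel": [-0.001,0,-0.245],"angular": [0,0,0],"gripper": 0.05},{"travel": [-0.001,0,-0.245],"angular": [0,0,0],"gripper": 0.05}])

```text
t: 10.2
tool_pos: [0.5727, -0.319, 0.209]
tool_rot: [1.728, 2.62, -0.0]
contact_force: [1.3, -0.6, -5.8]
opening: 0.0107
grip_force: 98.4
```

Request:
step_arm(targets=[{"travel": [-0.004,0.01,0],"angular": [0,0,0],"gripper": 0.05},{"travel": [-0.009,0.02,0],"angular": [0,0,0],"gripper": 0.05},{"travel": [-0.013,0.03,0],"angular": [0,0,0],"gripper": 0.05},{"travel": [-0.017,0.04,0],"angular": [0,0,0],"gripper": 0.05},{"travel": [-0.021,0.05,0],"angular": [0,0,0],"gripper": 0.05},{"travel": [-0.025,0.06,0],"angular": [0,0,0],"gripper": 0.05},{"travel": [-0.029,0.069,0],"angular": [0,0,0],"gripper": 0.05},{"travel": [-0.032,0.077,0],"angular": [0,0,0],"gripper": 0.05},{"travel": [-0.032,0.077,0],"angular": [0,0,0],"gripper": 0.05},{"travel": [-0.032,0.077,0],"angular": [0,0,0],"gripper": 0.05}])

```text
t: 11.2
tool_pos: [0.5529, -0.2725, 0.2076]
tool_rot: [1.729, 2.622, -0.001]
contact_force: [0.9, -3.2, -4.1]
opening: 0.0104
grip_force: 98.6
```

Run:
```python
from h import *
d=snap('wrist','w4'); s=snap('side','s4'); snap('top','top4')
o=ctrl.get_obs(); print(o['t'],o['tool_pos'],o['tool_rot'],o['contact_force'],o['wrist_torque'],o['opening'])
a=cv2.imread('pics/w4.png'); b=cv2.imread('pics/s4.png')[100:220,310:420]
cv2.imwrite('pics/w4s.png',np.hstack([cv2.resize(a[:260,180:380],(430,559)),cv2.resize(b,(370,559),interpolation=cv2.INTER_CUBIC)]))
M=[.54284,-.25018]; c,s_=np.cos(.3978),np.sin(.3978); w=o['tool_pos'][:2]-M; print('mixer frame',c*w[0]+s_*w[1],-s_*w[0]+c*w[1])
```

```text
11.35 [ 0.55288281 -0.27257607  0.20742765] [ 1.73000602e+00  2.62182683e+00 -2.71025899e-04] [ 0.95706971 -3.02014924 -4.39099806] [-0.71327913 -0.25325235 -0.05120293] 0.010366002829517629
mixer frame 0.0005825829702521077 -0.02453777892755294
```

Run:
```python
from h import *
M=[.54284,-.25018]; c,s=np.cos(.3978),np.sin(.3978)
for n in('w3','w4'):
    d=ld(n); im=d['img'].astype(int); r,g,b=im[...,0],im[...,1],im[...,2]
    m=(b>r*2+25)&(b>g*1.6)&(b>60); m[:, :235]=0; m[:,325:]=0; m[150:]=0
    v,u=np.nonzero(m); print(n,len(u),u.min(),u.max(),v.min(),v.max())
    for uu,vv in [(np.median(u),v.min()),(np.median(u),v.max())]:
        w=pix2z(d,uu,vv,.138)[:2]-M; print('y',-s*w[0]+c*w[1])
```

```text
w3 361 248 309 81 89
y 0.019438515721179186
y 0.011893181122336817
w4 981 235 324 116 131
y 0.04252149203465173
y 0.033594375529027734
```

View pics/w4s.png

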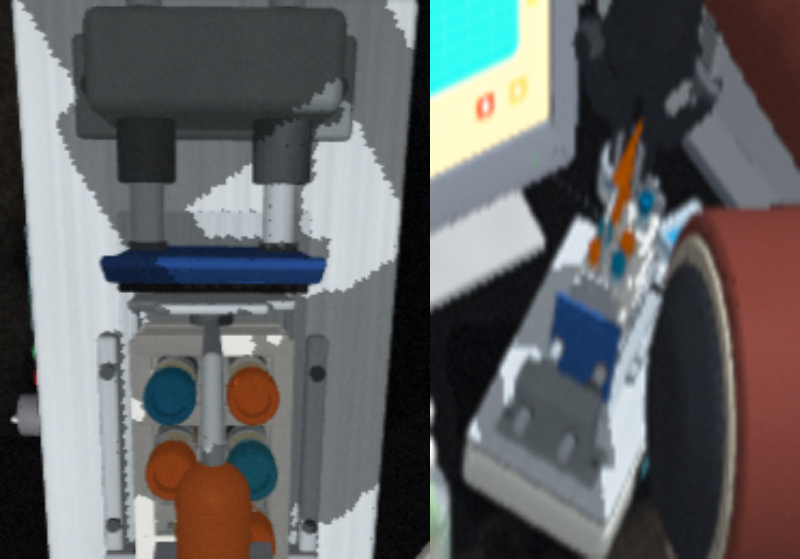

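The wrist view shows the jaw pressed back by about 22 mm and the carrier centred between the rails. The tail clears the kerb by about 4–5 mm, so I push 2 mm more and lower.

Request:
step_arm(targets=[{"travel": [-0.0013,0.003,0],"angular": [0,0,0],"gripper": 0.05},{"travel": [-0.0013,0.003,-0.008],"angular": [0,0,0],"gripper": 0.05},{"travel": [-0.0013,0.003,-0.016],"angular": [0,0,0],"gripper": 0.05},{"travel": [-0.0013,0.003,-0.024],"angular": [0,0,0],"gripper": 0.05},{"travel": [-0.0013,0.003,-0.031],"angular": [0,0,0],"gripper": 0.05},{"travel": [-0.0013,0.003,-0.034],"angular": [0,0,0],"gripper": 0.05},{"travel": [-0.0013,0.003,-0.034],"angular": [0,0,0],"gripper": 0.05}])

```text
t: 12.05
tool_pos: [0.5517, -0.2702, 0.1862]
tool_rot: [-1.729, -2.621, -0.0]
contact_force: [2.7, -3.1, -5.0]
opening: 0.0104
grip_force: 98.5
```

Request:
step_arm(targets=[{"travel": [0,0,-0.003],"angular": [0,0,0],"gripper": 0.05},{"travel": [0,0,-0.005],"angular": [0,0,0],"gripper": 0.05},{"travel": [0,0,-0.005],"angular": [0,0,0],"gripper": 0.05}])

```text
t: 12.35
tool_pos: [0.5525, -0.2709, 0.1849]
tool_rot: [1.729, 2.621, -0.0]
contact_force: [2.0, -3.6, -1.9]
opening: 0.0107
grip_force: 99.0
```

Request:
step_arm(targets=[{"travel": [0,0,-0.002],"angular": [0,0,0],"gripper": 0.05},{"travel": [0,0,-0.004],"angular": [0,0,0],"gripper": 0.05},{"travel": [0,0,-0.004],"angular": [0,0,0],"gripper": 0.05}])

```text
t: 12.65
tool_pos: [0.5525, -0.2709, 0.1825]
tool_rot: [1.729, 2.621, -0.0]
contact_force: [2.5, -4.0, 0.8]
opening: 0.0109
grip_force: 99.4
```

Request:
step_arm(targets=[{"travel": [0,0,-0.002],"angular": [0,0,0],"gripper": 0.05},{"travel": [0,0,-0.003],"angular": [0,0,0],"gripper": 0.05},{"travel": [0,0,-0.003],"angular": [0,0,0],"gripper": 0.05}])

```text
t: 12.95
tool_pos: [0.553, -0.2716, 0.182]
tool_rot: [1.728, 2.619, -0.001]
contact_force: [0.6, -5.9, 4.6]
opening: 0.0106
grip_force: 99.7
```

Request:
step_arm(squeeze=20, targets=[{"travel": [0,0,0],"angular": [0,0,0],"gripper": 0.05},{"travel": [0,0,0],"angular": [0,0,0],"gripper": 0.05},{"travel": [0,0,0],"angular": [0,0,0],"gripper": 0.2},{"travel": [0,0,0],"angular": [0,0,0],"gripper": 0.28},{"travel": [0,0,0],"angular": [0,0,0],"gripper": 0.35},{"travel": [0,0,0],"angular": [0,0,0],"gripper": 0.4},{"travel": [0,0,0],"angular": [0,0,0],"gripper": 0.4},{"travel": [0,0,0],"angular": [0,0,0],"gripper": 0.4},{"travel": [0,0,0],"angular": [0,0,0],"gripper": 0.4}])

```text
t: 13.85
tool_pos: [0.5519, -0.2703, 0.1796]
tool_rot: [-1.73, -2.622, -0.0]
contact_force: [-1.2, -1.1, 0.1]
opening: 0.0341
grip_force: 0.0
```

```bash
cat > jaw.py <<'E'
from h import *
import sys
M=[.54284,-.25018]; c,s=np.cos(.3978),np.sin(.3978)
d=snap('wrist',sys.argv[1]); im=d['img'].astype(int); r,g,b=im[...,0],im[...,1],im[...,2]
o=ctrl.get_obs(); print(o['t'],o['tool_pos'],o['contact_force'],o['opening'])
R,t=cam(d); u0,v0=proj(d,[M[0]-s*.026,M[1]+c*.026,.138])[0]; print('jaw expected px',u0,v0)
m=(b>r*2+25)&(b>g*1.6)&(b>60); k=np.zeros_like(m); k[max(0,int(v0)-25):int(v0)+25,int(u0)-40:int(u0)+40]=1
v,u=np.nonzero(m&k)
if len(u):
    for q in (v.min(),v.max()):
        w=pix2z(d,np.median(u),q,.138)[:2]-M; print('y',-s*w[0]+c*w[1],'(rest .0194/.0119)')
    for uu in (u.min()+4,u.max()-4): print(uu, v[u==uu].min(),v[u==uu].max())
h=cv2.cvtColor(d['img'],cv2.COLOR_RGB2HSV); om=((h[...,0]<15)&(h[...,1]>150)&(h[...,2]>60)).astype(np.uint8)
n,_,st,ce=cv2.connectedComponentsWithStats(om)
for i in range(1,n):
    if st[i,4]>60: print('orange',st[i],ce[i].round(1))
E
python3 jaw.py w5
```

```text
13.9 [ 0.55196093 -0.27039066  0.17967275] [0.41014937 0.2897982  0.36680835] 0.03400933937049682
jaw expected px 279.9380217233346 154.59341428215697
y 0.039658712238028894 (rest .0194/.0119)
y 0.031192181090308527 (rest .0194/.0119)
243 129 144
314 129 145
orange [299 182  25  28 542] [311.2 195.7]
orange [ 262  216   56  159 5536] [283.7 295.5]
orange [522 322  38  40 765] [542.1 341.4]
```

The jaw reads about 19–20 mm and level, so the carrier slid home. Now I back off upward, shut the fingers and move to the near side of the sleeve.

Request:
step_arm(targets=[{"travel": [0,0,0.03],"angular": [0,0,0],"gripper": 0.4},{"travel": [0,0,0.07],"angular": [0,0,0],"gripper": 0.4},{"travel": [0,0,0.11],"angular": [0,0,0],"gripper": 0.4},{"travel": [0,0,0.12],"angular": [0,0,0],"gripper": 0.4},{"travel": [-0.044,-0.033,0.12],"angular": [0,0,0],"gripper": 0},{"travel": [-0.047,-0.034,0.12],"angular": [0,0,0],"gripper": 0},{"travel": [-0.047,-0.034,0.12],"angular": [0,0,0],"gripper": 0},{"travel": [-0.047,-0.034,0.12],"angular": [0,0,0],"gripper": 0},{"travel": [-0.047,-0.034,0.12],"angular": [0,0,0],"gripper": 0}])

```text
t: 14.8
tool_pos: [0.524, -0.2903, 0.2511]
tool_rot: [-1.729, -2.622, -0.0]
contact_force: [-0.2, -0.7, -0.7]
opening: 0.0001
grip_force: 0.0
```

```bash
python3 jaw.py w6
python3 - <<'E'
from h import *
d=ld('w6'); M=[.54284,-.25018]; c,s=np.cos(.3978),np.sin(.3978)
for x,y,z in [(0,-.032+.033,.198),(0,-.032-.033,.198),(0,-.032,.198)]: print(proj(d,[M[0]+c*x-s*y,M[1]+s*x+c*y,z]))
snap('top','top6')
E
```

```text
14.85 [ 0.52407593 -0.29037072  0.25124243] [-0.45785807 -0.09614186 -0.24309971] -0.000478120391333533
jaw expected px 325.09774178962874 129.17689741023358
y 0.038949234753034384 (rest .0194/.0119)
y 0.030441745798866836 (rest .0194/.0119)
289 112 122
360 113 122
orange [341 151  16  20 260] [347.8 160.8]
orange [ 308  177   45  101 2609] [332.5 222.8]
orange [506 262  32  28 465] [521.6 275.4]
[[336.13835024 181.23289107]]
[[330.18577401 280.01487739]]
[[333.02218452 232.94512916]]
```

Request:
step_arm(targets=[{"travel": [0,0,-0.06],"angular": [0,0,0],"gripper": 0},{"travel": [0,0,-0.105],"angular": [0,0,0],"gripper": 0},{"travel": [0.017,0.007,-0.105],"angular": [0,0,0],"gripper": 0},{"travel": [0.034,0.014,-0.107],"angular": [0,0,0],"gripper": 0},{"travel": [0.05,0.021,-0.11],"angular": [0,0,0],"gripper": 0},{"travel": [0.066,0.028,-0.118],"angular": [0,0,0],"gripper": 0},{"travel": [0.08,0.034,-0.127],"angular": [0,0,0],"gripper": 0},{"travel": [0.1,0.042,-0.146],"angular": [0,0,0],"gripper": 0},{"travel": [0.113,0.047,-0.165],"angular": [0,0,0],"gripper": 0},{"travel": [0.121,0.051,-0.18],"angular": [0,0,0],"gripper": 0}])

```text
t: 15.9
tool_pos: [0.5966, -0.2595, 0.1417]
tool_rot: [-1.728, -2.621, 0.0]
contact_force: [-0.8, -0.7, -0.1]
opening: -0.0002
grip_force: 0.1
```

Request:
step_arm(targets=[{"travel": [0,0,0],"angular": [0,0,0],"gripper": 0},{"travel": [0,0,0.04],"angular": [0,0,0],"gripper": 0},{"travel": [0,0,0.1],"angular": [0,0,0],"gripper": 0},{"travel": [0,0,0.1],"angular": [0,0,0],"gripper": 0}])

```text
t: 16.3
tool_pos: [0.599, -0.262, 0.2106]
tool_rot: [1.724, 2.613, 0.001]
contact_force: [0.1, -0.2, 1.3]
opening: 0.0001
grip_force: 0.0
```

```bash
python3 jaw.py w7
python3 - <<'E'
from h import *
d=ld('w7'); M=[.54284,-.25018]; c,s=np.cos(.3978),np.sin(.3978)
for b in (.6,.9,1.1,1.3,1.45):
  x=.072*np.sin(b);z=.126+.072*np.cos(b); print(b,[proj(d,[M[0]+c*x-s*y,M[1]+s*x+c*y,z])[0].round(0) for y in (.001,-.032,-.065)])
E
```

```text
16.35 [ 0.5980143  -0.26151989  0.20798922] [-0.20063644  0.01086483 -0.58646707] -2.5017860897667906e-05
jaw expected px 203.9543513606075 128.14504737284548
y 0.03852680551057759 (rest .0194/.0119)
y 0.03083967887910715 (rest .0194/.0119)
167 108 120
238 109 113
orange [224 154  23  24 405] [234.9 165.4]
orange [541 155  19  32 314] [551.8 173.1]
orange [ 301  176   27  104 2191] [313.7 223.7]
orange [192 185  23  24 422] [202.9 196.4]
orange [227 214  21  25 399] [237.  225.9]
orange [228 242  20  24 397] [237.7 253.7]
orange [433 281  32  34 532] [448.4 297.3]
0.6 [array([268., 188.]), array([268., 247.]), array([268., 299.])]
0.9 [array([297., 181.]), array([296., 236.]), array([295., 286.])]
1.1 [array([309., 176.]), array([307., 228.]), array([306., 276.])]
1.3 [array([316., 171.]), array([314., 221.]), array([312., 266.])]
1.45 [array([317., 167.]), array([315., 215.]), array([313., 259.])]
```

The sleeve is at about 1.15 rad. Now I press it down from above to nearly level.

Request:
step_arm(targets=[{"travel": [0.031,0.013,0],"angular": [0,0,0],"gripper": 0},{"travel": [0.031,0.013,-0.03],"angular": [0,0,0],"gripper": 0},{"travel": [0.031,0.013,-0.06],"angular": [0,0,0],"gripper": 0},{"travel": [0.031,0.013,-0.075],"angular": [0,0,0],"gripper": 0},{"travel": [0.031,0.013,-0.085],"angular": [0,0,0],"gripper": 0},{"travel": [0.031,0.013,-0.095],"angular": [0,0,0],"gripper": 0},{"travel": [0.031,0.013,-0.103],"angular": [0,0,0],"gripper": 0},{"travel": [0.031,0.013,-0.108],"angular": [0,0,0],"gripper": 0},{"travel": [0.031,0.013,-0.108],"angular": [0,0,0],"gripper": 0}])

```text
t: 17.25
tool_pos: [0.6149, -0.2524, 0.1387]
tool_rot: [-1.73, -2.622, 0.0]
contact_force: [-0.3, 0.6, -0.4]
opening: -0.0002
grip_force: 0.0
```

Request:
step_arm(targets=[{"travel": [0,0,0.04],"angular": [0,0,0],"gripper": 0},{"travel": [0,0,0.1],"angular": [0,0,0],"gripper": 0},{"travel": [0,0,0.16],"angular": [0,0,0],"gripper": 0},{"travel": [-0.06,-0.03,0.22],"angular": [0,0,0],"gripper": 0},{"travel": [-0.1,-0.06,0.28],"angular": [0,0,0],"gripper": 0},{"travel": [-0.1,-0.06,0.3],"angular": [0,0,0],"gripper": 0},{"travel": [-0.1,-0.06,0.3],"angular": [0,0,0],"gripper": 0},{"travel": [-0.1,-0.06,0.3],"angular": [0,0,0],"gripper": 0}])

```text
t: 18.05
tool_pos: [0.5552, -0.2879, 0.3178]
tool_rot: [-1.729, -2.622, -0.001]
contact_force: [0.1, 0.6, -0.6]
opening: 0.0004
grip_force: 0.0
```

```bash
python3 jaw.py w8
python3 - <<'E'
from h import *
d=ld('w8'); M=[.54284,-.25018]; c,s=np.cos(.3978),np.sin(.3978)
p=lambda x,y,z:proj(d,[M[0]+c*x-s*y,M[1]+s*x+c*y,z])[0].round(0)
for b in (1.1,1.3,1.45): print(b,[p(.072*np.sin(b),y,.126+.072*np.cos(b)) for y in (.001,-.065)])
print('kerb face top',p(-.037,-.088,.072),p(.037,-.088,.072),'kerb outer',p(0,-.098,.072),'tray ends',p(0,-.088,.062),p(0,.024,.062),'plate tops',p(0,-.088,.136),p(0,.024,.136))
u,v=p(0,-.032,.1).astype(int); print(u,v)
a=cv2.imread('pics/w8.png'); x0=max(0,min(560-200,u-100)); y0=max(0,min(270,v-75)); print(x0,y0)
cv2.imwrite('pics/w8c.png',cv2.resize(a[y0:y0+150,x0:x0+200],(800,600),interpolation=cv2.INTER_CUBIC)); snap('top','top8');snap('side','s8')
E
```

```text
18.1 [ 0.55499968 -0.28751333  0.31653199] [ 1.2434193   0.07226537 -1.38955216] 0.00013426810410018872
jaw expected px 283.863568627442 111.59680204313058
y 0.037964782408456826 (rest .0194/.0119)
y 0.030114444009837704 (rest .0194/.0119)
254 98 101
314 99 106
orange [296 130  14  16 174] [302.4 137.6]
orange [514 130  29  22 309] [527.8 140.6]
orange [354 138  20  66 963] [363.8 170.2]
orange [272 152  14  16 173] [278.9 159.6]
orange [295 173  14  16 170] [301.3 180.9]
orange [294 194  14  16 175] [300.5 201.5]
orange [439 223  22  23 237] [449.5 233.6]
1.1 [array([357., 142.]), array([351., 213.])]
1.3 [array([359., 141.]), array([354., 209.])]
1.45 [array([359., 139.]), array([354., 206.])]
kerb face top [251. 207.] [313. 208.] kerb outer [282. 215.] tray ends [282. 205.] [283. 111.] plate tops [282. 227.] [284. 114.]
283 166
183 91
```

Run:
```python
from h import *
M=[.54284,-.25018]; c,s=np.cos(.3978),np.sin(.3978)
def mf(d,u,v,z):
    w=pix2z(d,u,v,z)[:2]-M; return (c*w[0]+s*w[1]).round(4),(-s*w[0]+c*w[1]).round(4)
print('w8 caps',[mf(ld('w8'),*p,.142) for p in [(302.4,137.6),(278.9,159.6),(301.3,180.9),(300.5,201.5)]],'jaw',mf(ld('w8'),254,99,.138),mf(ld('w8'),314,99,.138),'sleeve ends',mf(ld('w8'),365,140,.136),mf(ld('w8'),363,202,.136))
print('w7 caps',[mf(ld('w7'),*p,.142) for p in [(234.9,165.4),(202.9,196.4),(237,225.9),(237.7,253.7)]])
print('w6',mf(ld('w6'),347.8,160.8,.142)); print('w5',mf(ld('w5'),311.2,195.7,.142))
# blue caps in w8
for n in('w4','w6','w8'):
  d=ld(n);h=cv2.cvtColor(d['img'],cv2.COLOR_RGB2HSV); m=((h[...,0]>88)&(h[...,0]<106)&(h[...,1]>150)&(h[...,2]>60)).astype(np.uint8)
  k,_,st,ce=cv2.connectedComponentsWithStats(m)
  for i in range(1,k):
    if st[i,4]>80: 
        q=mf(d,*ce[i],.142)
        if abs(q[0])<.04: print(n,'blue',ce[i].round(0),q,st[i,4])
# kerb/rails profile: grey levels across kerb col in w8
d=ld('w8'); g=cv2.cvtColor(d['img'],cv2.COLOR_RGB2GRAY)
for z,y in ((.07,-.02),(.07,-.06)):
  print([ (x,int(g[tuple(int(round(t)) for t in proj(d,[M[0]+c*x/1e3-s*y,M[1]+s*x/1e3+c*y,z])[0][::-1])])) for x in range(-46,47,3)])
```

```text
w8 caps [(np.float64(0.0174), np.float64(0.003)), (np.float64(-0.0042), np.float64(-0.0177)), (np.float64(0.0175), np.float64(-0.0382)), (np.float64(0.0173), np.float64(-0.0589))] jaw (np.float64(-0.0273), np.float64(0.0368)) (np.float64(0.0272), np.float64(0.0373)) sleeve ends (np.float64(0.0771), np.float64(0.0006)) (np.float64(0.0803), np.float64(-0.0608))
w7 caps [(np.float64(0.0189), np.float64(0.0035)), (np.float64(-0.0025), np.float64(-0.0169)), (np.float64(0.0189), np.float64(-0.0373)), (np.float64(0.0188), np.float64(-0.0578))]
w6 (np.float64(0.0176), np.float64(0.0033))
w5 (np.float64(0.0175), np.float64(0.004))
w4 blue [259. 184.] (np.float64(-0.013), np.float64(0.0011)) 499
w4 blue [298. 217.] (np.float64(0.0126), np.float64(-0.0208)) 372
w6 blue [318. 161.] (np.float64(-0.0046), np.float64(0.0032)) 270
w6 blue [350. 187.] (np.float64(0.0205), np.float64(-0.0167)) 97
w6 blue [314. 237.] (np.float64(-0.0051), np.float64(-0.0584)) 220
w8 blue [279. 138.] (np.float64(-0.0041), np.float64(0.0028)) 154
w8 blue [302. 160.] (np.float64(0.0176), np.float64(-0.0177)) 157
w8 blue [279. 202.] (np.float64(-0.0041), np.float64(-0.0592)) 162
[(-46, 183), (-43, 181), (-40, 175), (-37, 94), (-34, 180), (-31, 185), (-28, 184), (-25, 183), (-22, 191), (-19, 161), (-16, 224), (-13, 222), (-10, 85), (-7, 92), (-4, 95), (-1, 98), (2, 67), (5, 123), (8, 128), (11, 128), (14, 43), (17, 91), (20, 97), (23, 91), (26, 85), (29, 122), (32, 126), (35, 113), (38, 94), (41, 90), (44, 111)]
[(-46, 213), (-43, 182), (-40, 179), (-37, 91), (-34, 179), (-31, 184), (-28, 180), (-25, 178), (-22, 151), (-19, 152), (-16, 229), (-13, 228), (-10, 229), (-7, 228), (-4, 227), (-1, 227), (2, 227), (5, 226), (8, 226), (11, 227), (14, 227), (17, 68), (20, 67), (23, 79), (26, 71), (29, 71), (32, 121), (35, 102), (38, 90), (41, 93), (44, 96)]
```

```bash
python3 -c "
from station import ctrl
print(ctrl.finish_job())"
```

```text
the job is handed in; nothing more can be done
None
```

The job is handed in at about 18 s: the carrier is in the nest with the jaw reading about 18 mm (seated) and the bail folded to about 1.4 rad; it sits square but about 6.6 mm off-centre toward the mixer's +x rail, inside the rails, and I checked this final state only from image measurements because my ten views were used up.

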